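# Find the slotted stand in the optics boxes

### The arm

A 6-joint arm with a two-finger parallel gripper is mounted at the origin on the work surface. World frame = base frame: x ahead of the robot, y to its left, z up, the work surface at z = 0. Lengths are in m, angles in rad, forces in N, time in s.
With the tool pointing down it reaches from about 0.325 to 0.925 m from the base axis. Payload 3.1 kg.
Tool frame: the origin (TCP) lies at the very end of the fingers, on their centre line; the grasp point (between the pads) lies 19 mm behind it; z points along the fingers, y is the line along which they close (so a half turn about z gives the same grasp; the last joint's range is limited). The gripper opens to 85 mm and grips with 20 to 120 N. Pads are 22 mm wide; open, the fingers measure 114 mm over their backs; the gripper's body (76 mm by 85 mm) begins 54 mm behind the grasp point. The pads swing forward as they close: fully open they stand 13 mm farther back than shut.
Start: joints at [1.054, 0.217, 1.613, -0, 1.311, -0.112], TCP at [0.246, 0.575, 0.2] pointing down, gripper open.
Joint ranges: [-2.75, 2.75], [-0.78, 2.1], [0.31, 2.55], [-1.13, 4.27], [0.13, 2.63], [-2.58, 2.58]. Speed limits (rad/s): [2.79, 2.79, 3.14, 3.14, 3.14, 3.14].

### API

Orientations are given as a unit quaternion [x, y, z, w].
In Python, from station import * gives the robot as it stands.
- The arm moves only by the tool move_arm, never from a script. Its argument "series" is a list of rows, each a list of 6 numbers: the shift along the tool's x, y, z normalised to -1 to 1, where 1 is 200 mm, then the turn, a rotation vector about the tool's x, y, z normalised to -1 to 1, where 1 is 180 degrees. In form: [[tx, ty, tz, ax, ay, az], ...]. A call has 1 to 12 rows; each row is the pose to reach, as a shift and turn from the pose commanded when the call began, along the tool's axes at that moment, turning the shorter way round; what a row does not reach only later rows make up. A row lasts 1/10 s, in which the tool goes at most 50 mm and 8.59 degrees, less where a joint would pass 70% of its speed; a pose out of reach is approached as far as the arm can. A call with a number of a shift or a turn outside -1 to 1 is refused whole. A call with a gripper value outside its range is refused whole. "fingers" is the finger opening in mm, from 0 to 85.4, set as the call begins (left out, the last holds). The fingers move at their own pace and stop on an object; "grip_force" is the grip in N (left out, the last holds). Time passes only in rows, so rows that repeat a pose let the fingers close. It gives the time, the measured TCP pose, the force, the opening and the grip force at its end, in the units of the state.
- get_obs(): the state, without advancing time (a new reading comes with each control period).
- camera(name): name is "side" or "top"; returns (picture, depth): 420x560x3 uint8, red, green, blue; 420x560 float32, m along the optical axis (not along the pixel's ray), 0 where there is no reading.
- get_calibration(name): a dict with "fx", "fy", "cx", "cy" (pixels), "R" (3x3) and "t" (3): a world point X has camera coordinates R X + t. Camera axes: x right, y down, z forward; pixel columns grow to the right and rows downward; lengths in m; the calibration is good to about 2 mm. A picture is of the moment at which its call begins. get_calibration takes no time and is no camera call.
- sign_off(): hands the job in; it is judged then, once.
Trained networks look in the newest picture that a camera, given by its name, has taken for a name from the list of things; names that differ only in an ending like _2 or _b are one class to them, and where a whole thing is asked for, a point or a joint stands for the part that bears it (a point fixed in the world has none). Each returns a list of dicts, best first, with "confidence" (0 to 1); they miss things now and then, are a little off and sometimes report something else, mostly with a low value. They report only what shows in the picture. A call takes as long as a camera call. They do not tell look-alikes from the thing itself.
- silhouettes(target, camera): "pixels" (420x560 bool, what is visible of it) and "bbox" ([left, top, width, height] in pixels, round what is visible of it).
- place_of(target, camera): "position" ([column, row] in pixels: a listed point, or the origin of a listed thing).
The state is a dict: "time": time; "qpos": joint angles; "qd": joint speeds; "effort": joint torques, N m; "position": TCP position; "orientation": TCP orientation; "contact_force": force on the tool from outside, world axes, zero at the start; "ft_torque": the same for the moment, N m; "gripper_width": finger opening in m; "grasp_force": force on a finger pad.
Only numpy, scipy, OpenCV 4.12 (cv2) and the standard library are available. Lean on these libraries where they do the work, as an engineer would, in place of code of your own. Each camera call takes 0.05 s, during which the arm holds its last target. There are 200 camera calls.

### The job

The slotted aluminium stand of the optics kit is in one of the three small wooden boxes with sliding lids. Slide the lids open until you find it, take it out, and put it standing upright, slot up, in the empty pocket of the black foam tray. Opened lids may stay open, and the parts in the other boxes are not needed.

Things in the scene. Friction and masses are not known exactly. Their poses are not given: they have to be found in the camera images.
- box_set: Three beech boxes in a row on a fixed white board, 355 mm long in y. Origin: centre of the board's underside, at desk level; x = way the lids open (away from the robot), y left along the row, z up. Box centres at x 0, y -112, 0, +112 mm. Each box 85 (x) x 105 (y) mm, walls 5; inner floor 11, rim 51, top of its flat lid 57.5 mm above the desk. All lids start shut.
- rib_middle (a point): Top centre of the wooden rib on the middle box's lid, 73.5 mm above the desk; the other two lids' ribs start 112 mm either side in y. Rib: 10 mm thick (x), 50 long (y), 16 high; lid shut, 32 mm on the robot's side of its box's centre. Push or pinch it along +x: the lid slides level 80 mm to a stop, then bares the whole box. About 1.5 N; stays where left; cannot lift off.
- stand: Wanted part: aluminium block 40 (x) x 28 (y) x 36 mm (z up), slot 6 wide, 14 deep along x in its top; about 90 g. Origin: centre of its underside. Stands in one of the shut boxes, within 6 mm of its centre, x within 15 deg of the boxes' x. The others hold a flat round lens mount (42 across, 12 high) and a round knobbed weight (34 across, 32 high). Grasp across the 28 mm.
- pocket (a point): Centre of the floor of the empty pocket, the one nearer the robot in the fixed black foam tray. x away from the robot along the tray, y left, z up. Pocket 70 (x) x 95 (y) mm, 24 deep, open above; floor 8, tray rim 34 mm above the desk. Tray 196 x 141 mm, from 53 mm before to 143 mm beyond this point in x; its other pocket holds a red module, top 36 mm above the desk.
Things that resemble listed ones, but are neither listed nor needed, are in the scene too. Of the things shaped like the part that bears pocket, the black one is meant.

How it is judged:
At the end, for the whole second after the job is handed in: The slotted stand rests upright (within about 10 degrees, slot up) on the floor of the empty foam pocket (its underside within 5 mm of the floor), anywhere inside the pocket's walls and at any yaw, released and still (x of stand in the frame of pocket between -0.028 and 0.028 m and y of stand in the frame of pocket between -0.04 and 0.04 m and z of stand in the frame of pocket between -0.004 and 0.005 m and angle between stand's own z axis and vertical below 0.17 rad and linear speed of stand below 0.02 m/s); the robot touches nothing.
It also fails if it takes over 58 s, if anything falls off the work surface, if the arm or the gripper's body presses on something with over 40 N, if the wrist force passes 120 N, or if a joint passes its speed limit or range.

## Working session

There is one attempt and no reset: what is moved stays moved. The work goes in short steps, Python scripts to look and compute and a tool call to move; the robot and the scene stay as the last step left them, time stands still between calls to the robot, and variables do not carry over. Pictures are saved under pics/ and viewed, at most 10 in all, crops included, and the job is handed in when it is done.

Besides the shell and the picture viewer there is one more tool, called as name([rows], argument=value, ...), one row to a line, values as JSON. move_arm: Moves the arm, as the interface text tells. Its arguments: {"type":"object","properties":{"series":{"type":"array","items":{"type":"array","items":{"type":"number"}}},"fingers":{"type":"number"},"grip_force":{"type":"number"}},"required":["series"]}

```bash
mkdir -p pics
cat > h.py <<'E'
from station import *
import numpy as np, cv2
from scipy.spatial.transform import Rotation as Rn
def w(cam,px,z=None,d=None):
    c=get_calibration(cam);R=np.array(c["R"]);t=np.array(c["t"])
    r=np.array([(px[0]-c["cx"])/c["fx"],(px[1]-c["cy"])/c["fy"],1])
    o=-R.T@t; v=R.T@r
    return o+v*(d if d is not None else (z-o[2])/v[2])
def save(n,im,crop=None,k=1):
    if crop: im=im[crop[1]:crop[3],crop[0]:crop[2]]
    cv2.imwrite(n,cv2.resize(im[:,:,::-1],None,fx=k,fy=k,interpolation=cv2.INTER_CUBIC))
E
python3 - <<'E'
from h import *
ims=[]
for c in ("top","side"):
    im,d=camera(c); ims.append(im)
    for n,z in (("rib_middle",.0735),("pocket",.008),("box_set",0.)):
        for p in place_of(n,c)[:3]: print(c,n,np.round(p["position"]),round(p["confidence"],2),np.round(w(c,p["position"],z),3))
    save(f"pics/{c}0.png",im,k=1.4)
s=get_obs();print(s["position"],s["orientation"],s["time"],get_calibration("top")["t"])
E
```

```text
top rib_middle [156. 178.] 0.61 [0.473 0.09  0.073]
top pocket [427. 183.] 0.98 [ 0.478 -0.575  0.008]
top pocket [304. 300.] 0.75 [ 0.188 -0.263  0.008]
top pocket [321. 184.] 0.56 [ 0.474 -0.307  0.008]
top box_set [162. 170.] 0.59 [0.511 0.092 0.   ]
top box_set [323. 185.] 0.3 [ 0.474 -0.313  0.   ]
top box_set [155. 178.] 0.15 [0.491 0.108 0.   ]
side rib_middle [266. 160.] 0.94 [0.47  0.069 0.074]
side rib_middle [324. 250.] 0.23 [ 0.444 -0.351  0.074]
side pocket [386. 333.] 0.97 [ 0.479 -0.582  0.008]
side pocket [326. 251.] 0.68 [ 0.48  -0.307  0.008]
side pocket [218. 275.] 0.58 [ 0.187 -0.256  0.008]
side box_set [275. 169.] 0.68 [0.516 0.101 0.   ]
side box_set [324. 251.] 0.58 [ 0.48  -0.302  0.   ]
[0.24608037 0.57441801 0.19973065] [ 2.01024299e-01  9.79586244e-01 -1.37766051e-04 -5.28092440e-05] 0.4 [-0.19112067  0.40415552  1.19248449]
```

View pics/top0.png

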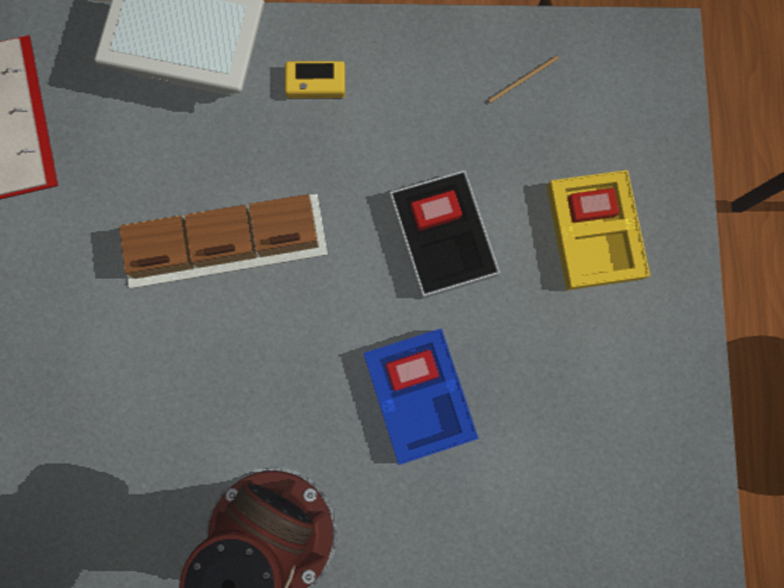

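View pics/side0.png

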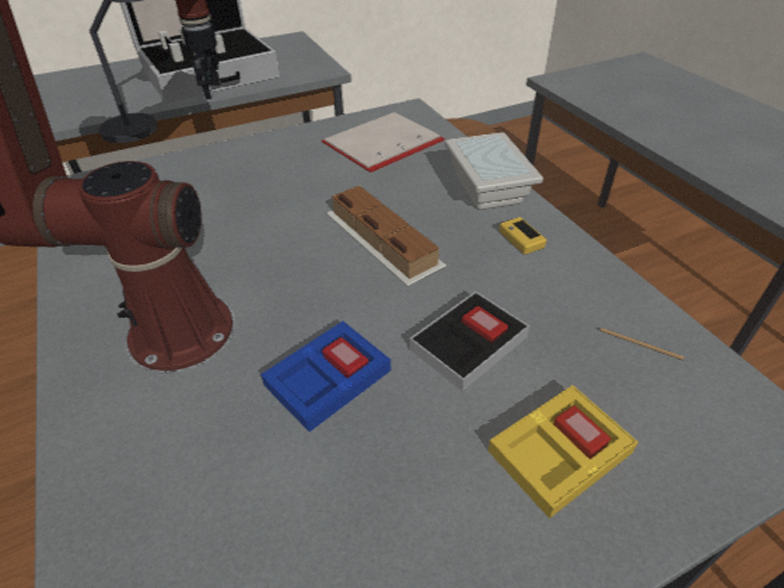

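Top picture (original pixels): three trays. Black at (321,184), yellow at (427,183), blue at (304,300). The black one fits the text, and its pocket nearer the robot is empty. The box row has dark ribs at about (107,186), (155,179) and (200,171).

Run:
```python
from h import *
for cam in ("top","side"):
    im,d=camera(cam)
    c=get_calibration(cam);R=np.array(c["R"]);t=np.array(c["t"])
    v,u=np.mgrid[:420,:560]
    P=np.stack([(u-c["cx"])/c["fx"]*d,(v-c["cy"])/c["fy"]*d,d],-1)
    P=(P-t)@R
    def rect(m,name):
        q=P[m][:,:2].astype(np.float32)*1000
        r=cv2.minAreaRect(q); print(cam,name,len(q),np.round(r[0]),np.round(r[1]),round(r[2],1),'zmed',np.median(P[m][:,2]))
    X,Y,Z=P[...,0],P[...,1],P[...,2]
    ok=d>0
    box=ok&(X>.38)&(X<.62)&(Y>-.14)&(Y<.3)
    rect(box&(Z>.053)&(Z<.062),"lids")
    rect(box&(Z>.068)&(Z<.078),"ribs")
    n,l,st,ce=cv2.connectedComponentsWithStats((box&(Z>.068)&(Z<.085)).astype(np.uint8))
    for i in range(1,n):
        if st[i,4]>8: print(" rib",np.round(P[l==i].mean(0),4),st[i,4])
    tr=ok&(X>.38)&(X<.68)&(Y>-.45)&(Y<-.17)
    rect(tr&(Z>.030)&(Z<.045),"tray")
    pk=tr&(Z>.003)&(Z<.014)
    n,l,st,ce=cv2.connectedComponentsWithStats(pk.astype(np.uint8))
    for i in range(1,n):
        if st[i,4]>150: rect(l==i,"floor")
    if cam=="top": save("pics/crop_tray.png",im,(70,110,370,230),2.6)
    for p in place_of("pocket",cam)[:3]: print(np.round(p["position"]),p["confidence"])
print(Rn.from_quat(get_obs()["orientation"]).as_matrix().round(3))
```

```text
top lids 4021 [505.  96.] [ 87. 329.] 10.4 zmed 0.05718516480577988
top ribs 281 [474.  91.] [ 11. 273.] 10.4 zmed 0.07244858995570637
 rib [ 0.4933 -0.02    0.0728] 92
 rib [0.4735 0.0897 0.0725] 94
 rib [0.4531 0.1999 0.0726] 98
top tray 2457 [ 516. -296.] [197. 142.] 17.2 zmed 0.033155201823132446
top floor 228 [ 562. -284.] [67. 93.] 17.4 zmed 0.008394385992679308
top floor 942 [ 476. -310.] [67. 92.] 17.2 zmed 0.00802549984082965
[428. 183.] 0.91
[303. 303.] 0.91
[321. 187.] 0.57
side lids 1325 [507.  96.] [ 90. 332.] 9.9 zmed 0.05816806205864547
side ribs 109 [476.  90.] [ 12. 271.] 10.3 zmed 0.07327270754475483
 rib [0.4554 0.1977 0.0726] 32
 rib [0.4746 0.0884 0.0735] 35
 rib [ 0.4952 -0.0212  0.0728] 42
side tray 1847 [ 518. -295.] [200. 144.] 17.0 zmed 0.03296127877736557
side floor 498 [ 481. -299.] [58. 85.] 16.9 zmed 0.008596749308177828
side floor 215 [ 514. -297.] [196. 145.] 18.4 zmed 0.008842215400332408
[219. 277.] 0.63
[324. 248.] 0.56
[385. 332.] 0.55
[[-0.919  0.394 -0.   ]
 [ 0.394  0.919  0.   ]
 [ 0.     0.    -1.   ]]
```

View pics/crop_tray.png

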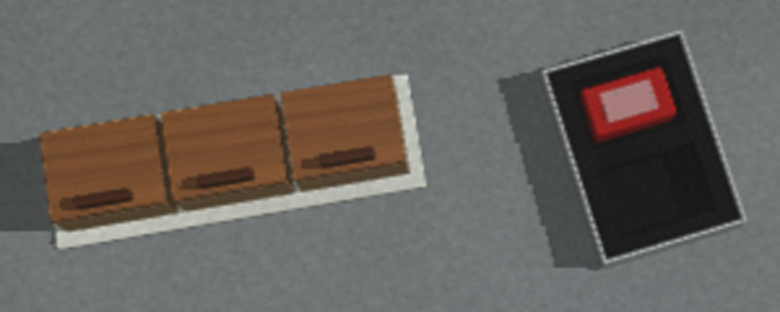

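The crop confirms it: the black tray has its empty pocket nearer the robot at crop (655,190), with the red module beyond. The boxes are yawed 10.4° and the tray 17.2°. I start with the left lid.

```bash
cat >> h.py <<'E'
A=np.deg2rad(10.4);E=np.array([np.cos(A),np.sin(A)]);N=np.array([-E[1],E[0]])
M=np.array([.506,.0952]); C={"L":M+.112*N,"M":M,"R":M-.112*N}
def plan(p,yd,frm=None):  # world TCP, direction (deg) of tool y
    s=get_obs() if frm is None else None
    p0,R0=(s["position"],Rn.from_quat(s["orientation"])) if s else frm
    y=np.array([np.cos(np.deg2rad(yd)),np.sin(np.deg2rad(yd)),0]);z=np.array([0,0,-1.]);
    R1=Rn.from_matrix(np.c_[np.cross(y,z),y,z])
    print(np.round(R0.inv().apply(np.array(p)-p0)/.2,3),np.round((R0.inv()*R1).as_rotvec()/np.pi,4))
    return np.array(p),R1
E
python3 - <<'E'
from h import *
c=C["L"]
a=plan([*(c-.062*E),.13],100.4)
b=plan([*(c-.062*E),.063],100.4,a)
b=plan([*(c+.031*E),.063],100.4,b)
print(C)
E
```

```text
[-1.57  -1.396  0.35 ] [ 0.     -0.     -0.1866]
[0.    0.    0.335] [0. 0. 0.]
[-0.465  0.     0.   ] [0. 0. 0.]
{'L': array([0.48578186, 0.20536   ]), 'M': array([0.506 , 0.0952]), 'R': array([ 0.52621814, -0.01496   ])}
```

move_arm([
  [-0.8, -0.7, 0.1, 0, 0, 0],
  [-0.8, -0.7, 0.1, 0, 0, 0],
  [-0.8, -0.7, 0.1, 0, 0, 0],
  [-0.8, -0.7, 0.1, 0, 0, 0],
  [-0.8, -0.7, 0.1, 0, 0, 0],
  [-0.8, -0.7, 0.1, 0, 0, 0],
  [-0.8, -0.7, 0.1, 0, 0, 0],
], fingers=0, grip_force=30)

```text
time: 1.3
position: [0.3381, 0.3838, 0.1804]
orientation: [0.201, 0.98, 0.001, -0.0]
contact_force: [0.3, -0.2, -0.6]
gripper_width: -0.0003
grasp_force: 0.0
```

move_arm([
  [-0.77, -0.696, 0.25, 0, 0, -0.1866],
  [-0.77, -0.696, 0.25, 0, 0, -0.1866],
  [-0.77, -0.696, 0.25, 0, 0, -0.1866],
  [-0.77, -0.696, 0.25, 0, 0, -0.1866],
  [-0.77, -0.696, 0.25, 0, 0, -0.1866],
  [-0.77, -0.696, 0.25, 0, 0, -0.1866],
  [-0.77, -0.696, 0.25, 0, 0, -0.1866],
  [-0.77, -0.696, 0.25, 0, 0, -0.1866],
])

```text
time: 2.1
position: [0.4249, 0.196, 0.1304]
orientation: [-0.091, 0.996, 0.0, 0.0]
contact_force: [0.4, -0.4, 0.3]
gripper_width: -0.0003
grasp_force: 0.0
```

Run:
```python
from h import *
c=C["L"]
print(get_obs()["position"],get_obs()["gripper_width"])
a=plan([*(c-.062*E),.063],100.4)
b=plan([*(c+.031*E),.063],100.4,a)
```

```text
[0.42489981 0.19603268 0.13037986] -0.0002858665218770791
[ 0.002 -0.009  0.337] [0.0003 0.0002 0.0005]
[-0.465  0.     0.   ] [0. 0. 0.]
```

move_arm([
  [0, 0, 0.2, 0, 0, 0],
  [0, 0, 0.335, 0, 0, 0],
  [0, 0, 0.335, 0, 0, 0],
  [-0.04, 0, 0.335, 0, 0, 0],
  [-0.1, 0, 0.335, 0, 0, 0],
  [-0.17, 0, 0.335, 0, 0, 0],
  [-0.24, 0, 0.335, 0, 0, 0],
  [-0.31, 0, 0.335, 0, 0, 0],
  [-0.38, 0, 0.335, 0, 0, 0],
  [-0.43, 0, 0.335, 0, 0, 0],
  [-0.455, 0, 0.335, 0, 0, 0],
  [-0.455, 0, 0.335, 0, 0, 0],
])

```text
time: 3.3
position: [0.5158, 0.211, 0.0639]
orientation: [-0.091, 0.996, 0.0, 0.001]
contact_force: [-0.8, -0.3, 0.4]
gripper_width: 0.0
grasp_force: 0.0
```

move_arm([
  [0.1, 0, 0, 0, 0, 0],
  [0.2, -0.05, -0.3, 0, 0, 0],
  [0.45, -0.3, -0.335, 0, 0, 0],
  [0.455, -0.5, -0.335, 0, 0, 0],
  [0.455, -0.55, -0.335, 0, 0, 0],
  [0.455, -0.56, -0.335, 0, 0, 0],
  [0.455, -0.56, -0.335, 0, 0, 0],
])

```text
time: 4.0
position: [0.4449, 0.084, 0.1301]
orientation: [-0.09, 0.996, 0.0, 0.0]
contact_force: [0.2, -0.5, -0.6]
gripper_width: 0.0004
grasp_force: 0.0
```

Run:
```python
from h import *
im,d=camera("top")
for p in silhouettes("stand","top")[:2]: print(p["confidence"],p["bbox"])
save("pics/L.png",im,(50,90,290,270),3)
print(get_obs()["time"])
c=C["M"]
a=plan([*(c-.062*E),.063],100.4)
```

```text
0.48 [88.5, 137.7, 145.7, 56.8]
4.1
[-0.    -0.005  0.334] [ 0.0002 -0.0001  0.0001]
```

View pics/L.png

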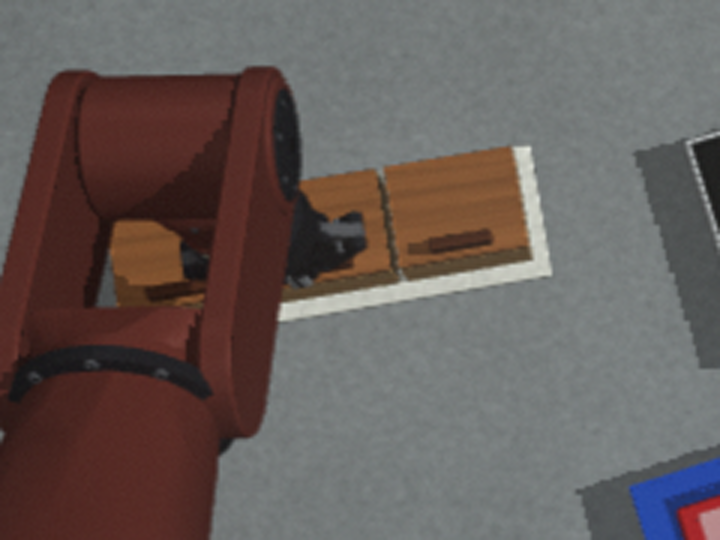

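The left lid looks shut, with its rib still at crop (170,292). I check this with depth from both cameras.

```bash
cat >> h.py <<'E'
def cloud(cam):
    im,d=camera(cam)
    c=get_calibration(cam);R=np.array(c["R"]);t=np.array(c["t"])
    v,u=np.mgrid[:420,:560]
    P=(np.stack([(u-c["cx"])/c["fx"]*d,(v-c["cy"])/c["fy"]*d,d],-1)-t)@R
    P[d==0]=np.nan
    return im,P
def ribs(P):
    m=((P[...,0]>.38)&(P[...,0]<.66)&(P[...,1]>-.1)&(P[...,1]<.28)&(P[...,2]>.067)&(P[...,2]<.079)).astype(np.uint8)
    n,l,st,ce=cv2.connectedComponentsWithStats(m)
    for i in range(1,n):
        if st[i,4]>8:
            q=P[l==i];e=(q[:,:2]-M)@np.c_[E,N]
            print(" rib box x,y mm",np.round(np.median(e,0)*1000),"z",np.median(q[:,2]).round(4),st[i,4],np.round(ce[i]))
E
python3 - <<'E'
from h import *
for c in ("top","side"):
    im,P=cloud(c); print(c); ribs(P)
save("pics/side1.png",im,(200,60,340,220),4)
E
```

```text
top
 rib box x,y mm [ -34. -111.] z 0.0723 97 [203. 170.]
 rib box x,y mm [-37. -20.] z 0.0729 10 [164. 178.]
 rib box x,y mm [-34. 114.] z 0.0726 85 [108. 186.]
side
 rib box x,y mm [-32. 111.] z 0.0725 35 [247. 142.]
 rib box x,y mm [-33.  -5.] z 0.0729 43 [265. 157.]
 rib box x,y mm [ -33. -115.] z 0.0732 46 [285. 174.]
```

View pics/side1.png

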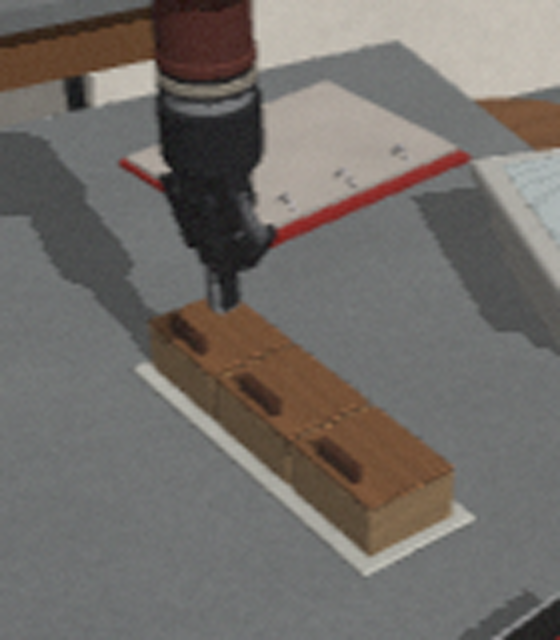

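Run:
```python
from h import *
s=get_obs(); print(s["position"],s["qpos"].round(3) if hasattr(s["qpos"],"round") else s["qpos"],s["gripper_width"])
for c in ("side","top"):
    im,P=cloud(c)
    m=(abs(P[...,0]-s["position"][0])<.06)&(abs(P[...,1]-s["position"][1])<.06)&(P[...,2]>.09)&(P[...,2]<.25)
    q=P[m]
    for z in np.arange(.09,.2,.008):
        k=q[(q[:,2]>=z)&(q[:,2]<z+.008)]
        if len(k): print(c,round(z,3),len(k),k.min(0).round(3)[:2],k.max(0).round(3)[:2])
```

```text
[0.44482032 0.08504048 0.12957162] [ 0.033 -0.082  2.07   0.     1.155 -1.72 ] -0.00015800329482875482
side 0.154 2 [0.441 0.077] [0.453 0.08 ]
side 0.162 11 [0.435 0.073] [0.454 0.087]
side 0.17 15 [0.435 0.067] [0.454 0.086]
side 0.178 18 [0.435 0.07 ] [0.454 0.084]
side 0.186 18 [0.436 0.07 ] [0.456 0.086]
side 0.194 12 [0.435 0.067] [0.454 0.092]
top 0.162 7 [0.435 0.076] [0.44  0.095]
top 0.17 13 [0.433 0.07 ] [0.442 0.093]
top 0.178 10 [0.433 0.07 ] [0.444 0.087]
top 0.186 6 [0.434 0.069] [0.443 0.087]
top 0.194 6 [0.433 0.069] [0.441 0.084]
```

Run:
```python
from h import *
c=get_calibration("side");R=np.array(c["R"]);t=np.array(c["t"])
s=get_obs()
for dz in (0,.01,.02,.03,.04):
    x=R@(s["position"]+[0,0,dz])+t; print(dz,np.round([c["fx"]*x[0]/x[2]+c["cx"],c["fy"]*x[1]/x[2]+c["cy"]],1))
im,d=camera("side")
for v in range(126,146): print(v,[f"{x:.2f}" for x in d[v,248:264]])
save("pics/tip.png",im,(226,90,286,180),6)
```

```text
0 [255.8 145.3]
0.01 [255.6 142.6]
0.02 [255.4 139.9]
0.03 [255.2 137.2]
0.04 [255.  134.4]
126 ['1.56', '1.55', '1.55', '1.18', '1.18', '1.16', '1.16', '1.16', '1.15', '1.14', '1.13', '1.13', '1.13', '1.15', '1.15', '1.15']
127 ['1.54', '1.55', '1.54', '1.55', '1.17', '1.16', '1.15', '1.16', '1.14', '1.14', '1.14', '1.14', '1.15', '1.15', '1.54', '0.00']
128 ['1.54', '1.54', '1.54', '1.55', '1.17', '1.17', '1.16', '1.17', '1.15', '1.14', '1.14', '1.17', '1.54', '1.54', '1.54', '1.54']
129 ['1.54', '1.55', '1.54', '1.54', '1.18', '1.17', '1.17', '1.17', '1.17', '1.16', '1.17', '1.18', '1.53', '1.54', '1.54', '1.53']
130 ['1.53', '1.53', '1.53', '1.53', '1.18', '1.17', '1.18', '1.18', '1.17', '1.18', '1.18', '1.18', '1.53', '1.52', '1.53', '1.54']
131 ['1.53', '1.53', '1.53', '1.52', '1.18', '1.18', '1.18', '1.18', '1.17', '1.17', '1.18', '1.18', '1.53', '1.53', '1.52', '1.52']
132 ['1.52', '1.52', '1.53', '1.52', '1.18', '1.18', '1.18', '1.18', '1.18', '1.18', '1.18', '1.18', '1.52', '1.52', '1.53', '1.51']
133 ['1.52', '1.51', '1.52', '1.52', '1.19', '1.18', '1.18', '1.18', '1.17', 
[... 951 characters left out ...]
8', '1.38', '1.38', '1.37', '1.37']
141 ['1.34', '1.37', '1.37', '1.37', '1.37', '1.37', '1.37', '1.37', '1.37', '1.37', '1.37', '1.37', '1.37', '1.37', '1.37', '1.37']
142 ['1.34', '1.34', '1.37', '1.37', '1.37', '1.37', '1.37', '1.37', '1.37', '1.36', '1.37', '1.37', '1.37', '1.37', '1.36', '1.37']
143 ['1.33', '1.33', '1.34', '1.36', '1.36', '1.36', '1.36', '1.36', '1.36', '1.36', '1.36', '1.37', '1.36', '1.36', '0.00', '1.36']
144 ['1.33', '1.33', '1.33', '1.33', '1.35', '1.36', '1.36', '1.35', '0.00', '1.36', '1.36', '1.35', '1.36', '1.36', '1.36', '1.35']
145 ['1.33', '1.33', '1.33', '1.32', '1.35', '1.36', '1.35', '1.35', '1.36', '1.36', '1.35', '1.35', '1.35', '1.35', '1.35', '1.34']
```

View pics/tip.png

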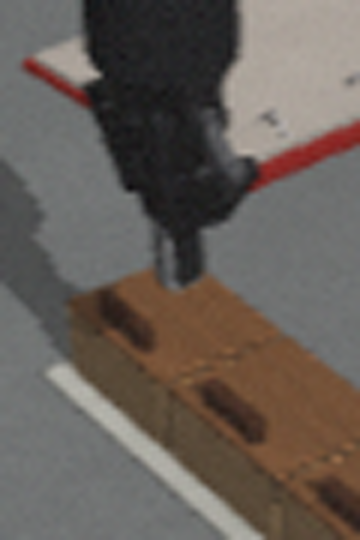

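The visible fingertips are about 26 mm above the reported TCP (tip at row 138, expected row 145), so the reported z is off and my push passed over the rib. I correct for it by going 26 mm lower. The arm is already behind the middle rib.

move_arm([
  [0, 0, 0.2, 0, 0, 0],
  [0, 0, 0.35, 0, 0, 0],
  [0, 0, 0.42, 0, 0, 0],
  [0, 0, 0.445, 0, 0, 0],
  [0, 0, 0.445, 0, 0, 0],
  [0, 0, 0.445, 0, 0, 0],
])

```text
time: 4.95
position: [0.4461, 0.0843, 0.0418]
orientation: [-0.091, 0.996, -0.0, 0.001]
contact_force: [-0.2, -0.0, 0.8]
gripper_width: -0.0
grasp_force: 0.0
```

move_arm([
  [-0.05, 0, 0, 0, 0, 0],
  [-0.1, 0, 0, 0, 0, 0],
  [-0.15, 0, 0, 0, 0, 0],
  [-0.2, 0, 0, 0, 0, 0],
  [-0.2, 0, 0, 0, 0, 0],
])

```text
time: 5.45
position: [0.4875, 0.0915, 0.042]
orientation: [-0.091, 0.996, -0.0, 0.002]
contact_force: [0.3, -0.1, 7.7]
gripper_width: 0.0
grasp_force: 4.0
```

Run:
```python
from h import *
s=get_obs();print(s["time"],s["position"],s["contact_force"])
for c in ("top","side"):
    im,P=cloud(c); print(c); ribs(P)
```

```text
5.45 [0.48753461 0.09147892 0.04199188] [ 0.27191028 -0.117123    7.66316476]
top
 rib box x,y mm [ -33. -111.] z 0.0724 92 [203. 170.]
side
 rib box x,y mm [-33. 108.] z 0.0725 36 [247. 142.]
 rib box x,y mm [-17. -15.] z 0.0734 21 [271. 157.]
 rib box x,y mm [ -33. -114.] z 0.073 47 [285. 174.]
```

A 7.7 N upward force with the rib hardly moved means the tip rides on the rib's top (73.5 mm) at reported z 42.0 mm. The offset is therefore about 31.5 mm. Back off, go lower, push again.

move_arm([
  [0, 0, -0.1, 0, 0, 0],
  [0.1, 0, -0.1, 0, 0, 0],
  [0.2, 0, -0.1, 0, 0, 0],
  [0.2, 0, 0.0, 0, 0, 0],
  [0.2, 0, 0.04, 0, 0, 0],
  [0.2, 0, 0.04, 0, 0, 0],
  [0.2, 0, 0.04, 0, 0, 0],
])

```text
time: 6.25
position: [0.445, 0.084, 0.0327]
orientation: [-0.091, 0.996, 0.0, -0.0]
contact_force: [-0.5, 0.2, -0.6]
gripper_width: 0.0002
grasp_force: 0.0
```

move_arm([
  [-0.05, 0, 0, 0, 0, 0],
  [-0.1, 0, 0, 0, 0, 0],
  [-0.15, 0, 0, 0, 0, 0],
  [-0.2, 0, 0, 0, 0, 0],
  [-0.2, 0, 0, 0, 0, 0],
])

```text
time: 6.75
position: [0.4865, 0.0915, 0.0333]
orientation: [-0.091, 0.996, -0.0, 0.001]
contact_force: [0.1, -0.2, 0.0]
gripper_width: -0.0
grasp_force: 0.0
```

Run:
```python
from h import *
s=get_obs();print(s["time"],s["position"],s["contact_force"],"boxframe",(s["position"][:2]-M)@np.c_[E,N])
for c in ("top","side"):
    im,P=cloud(c); print(c); ribs(P)
```

```text
6.75 [0.48653765 0.09150192 0.0333477 ] [ 0.09695902 -0.247812    0.00065208] boxframe [-0.01981018 -0.000124  ]
top
 rib box x,y mm [ -33. -110.] z 0.0721 95 [203. 170.]
side
 rib box x,y mm [-33. 110.] z 0.0735 33 [247. 142.]
 rib box x,y mm [ -5. -12.] z 0.0727 38 [272. 156.]
 rib box x,y mm [ -32. -115.] z 0.0729 47 [285. 174.]
```

The rib is now moving with the tool (at -5 mm). I finish the push, then move to the right box's approach point.

move_arm([
  [-0.06, 0, 0, 0, 0, 0],
  [-0.12, 0, 0, 0, 0, 0],
  [-0.18, 0, 0, 0, 0, 0],
  [-0.23, 0, 0, 0, 0, 0],
  [-0.25, 0, 0, 0, 0, 0],
  [-0.25, 0, 0, 0, 0, 0],
])

```text
time: 7.45
position: [0.5351, 0.1004, 0.0333]
orientation: [-0.091, 0.996, -0.0, 0.001]
contact_force: [-0.6, 0.5, -0.4]
gripper_width: 0.0002
grasp_force: 0.0
```

move_arm([
  [0.05, 0, 0, 0, 0, 0],
  [0.1, 0, -0.25, 0, 0, 0],
  [0.3, -0.1, -0.4, 0, 0, 0],
  [0.46, -0.3, -0.4, 0, 0, 0],
  [0.46, -0.5, -0.4, 0, 0, 0],
  [0.46, -0.56, -0.4, 0, 0, 0],
  [0.46, -0.56, -0.4, 0, 0, 0],
  [0.46, -0.56, -0.4, 0, 0, 0],
])

```text
time: 8.25
position: [0.4629, -0.0259, 0.1128]
orientation: [-0.09, 0.996, 0.0, -0.0]
contact_force: [-0.5, 0.4, 0.3]
gripper_width: 0.0005
grasp_force: 0.0
```

Run:
```python
from h import *
s=get_obs();print(s["time"],s["position"],s["contact_force"],"boxframe",(s["position"][:2]-M)@np.c_[E,N])
for c in ("top","side"):
    im,P=cloud(c); print(c); ribs(P)
    for p in silhouettes("stand",c)[:2]: print(p["confidence"],p["bbox"])
    if c=="top": save("pics/M.png",im,(70,100,270,250),4)
```

```text
8.25 [ 0.4629379  -0.02590112  0.11279781] [-0.50465183  0.35063234  0.25276728] boxframe [-0.06421572 -0.11133808]
top
 rib box x,y mm [-33. 124.] z 0.073 49 [104. 186.]
side
 rib box x,y mm [-33. 111.] z 0.0731 35 [247. 142.]
 rib box x,y mm [ 46. -14.] z 0.0727 21 [286. 151.]
 rib box x,y mm [ -32. -118.] z 0.0727 46 [285. 174.]
```

View pics/M.png

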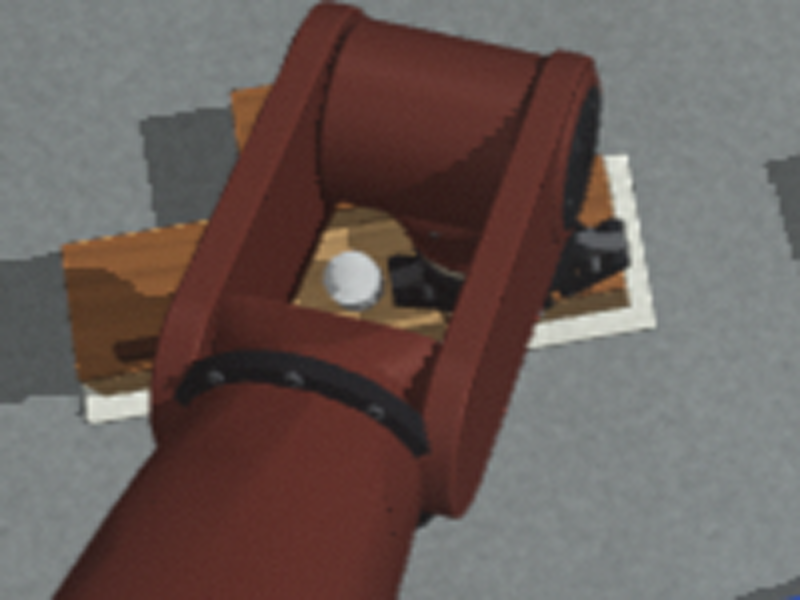

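The middle box is open and holds a round piece, the weight, at crop (353,278). The stand is not in it. Next is the right lid.

move_arm([
  [0, 0, 0.2, 0, 0, 0],
  [0, 0, 0.35, 0, 0, 0],
  [0, 0, 0.397, 0, 0, 0],
  [0, 0, 0.397, 0, 0, 0],
  [-0.06, 0, 0.397, 0, 0, 0],
  [-0.12, 0, 0.397, 0, 0, 0],
  [-0.19, 0, 0.397, 0, 0, 0],
  [-0.26, 0, 0.397, 0, 0, 0],
  [-0.33, 0, 0.397, 0, 0, 0],
  [-0.4, 0, 0.397, 0, 0, 0],
  [-0.45, 0, 0.397, 0, 0, 0],
  [-0.47, 0, 0.397, 0, 0, 0],
])

```text
time: 9.65
position: [0.5576, -0.0096, 0.0348]
orientation: [-0.091, 0.996, -0.0, 0.001]
contact_force: [-5.9, -1.3, 5.1]
gripper_width: 0.0003
grasp_force: 3.0
```

move_arm([
  [0.05, 0, 0, 0, 0, 0],
  [0.1, 0, -0.25, 0, 0, 0],
  [0.2, -0.3, -0.4, 0, 0, 0],
  [0.3, -0.5, -0.5, 0, 0, 0],
  [0.35, -0.75, -0.5, 0, 0, 0],
  [0.35, -0.95, -0.5, 0, 0, 0],
  [0.35, -0.95, -0.5, 0, 0, 0],
  [0.35, -0.95, -0.5, 0, 0, 0],
])

```text
time: 10.45
position: [0.5207, -0.2107, 0.1339]
orientation: [-0.089, 0.996, -0.0, 0.001]
contact_force: [-0.3, -0.2, 0.1]
gripper_width: -0.0
grasp_force: 0.0
```

Run:
```python
from h import *
s=get_obs();print(s["time"],s["position"],s["contact_force"],"boxframe",(s["position"][:2]-M)@np.c_[E,N])
for c in ("top","side"):
    im,P=cloud(c); print(c); ribs(P)
    for p in silhouettes("stand",c)[:2]: print(p["confidence"],p["bbox"])
    if c=="top":
        save("pics/R.png",im,(70,100,270,250),4)
        m=((np.abs((P[...,:2]-C["R"])@E)<.036)&(np.abs((P[...,:2]-C["R"])@N)<.046)&(P[...,2]>.017)&(P[...,2]<.05))
        q=P[m]; print(len(q))
        if len(q): print(np.percentile(q[:,2],[5,50,95]),cv2.minAreaRect((((q[:,:2]-C["R"])@np.c_[E,N])*1000).astype(np.float32)))
```

```text
10.45 [ 0.52071721 -0.2106961   0.13387546] [-0.31304112 -0.20622472  0.06880157] boxframe [-0.04074468 -0.30352741]
top
 rib box x,y mm [  46. -111.] z 0.0722 91 [198. 138.]
 rib box x,y mm [44.  0.] z 0.0722 95 [152. 146.]
 rib box x,y mm [-33. 113.] z 0.0721 95 [109. 186.]
99
[0.01890853 0.02268722 0.02845264] ((13.687053680419922, 9.982523918151855), (44.8096809387207, 41.0616569519043), 1.158141016960144)
side
 rib box x,y mm [-32. 109.] z 0.0732 32 [247. 142.]
 rib box x,y mm [46. -2.] z 0.0735 39 [284. 149.]
 rib box x,y mm [  48. -113.] z 0.0729 45 [305. 164.]
```

View pics/R.png

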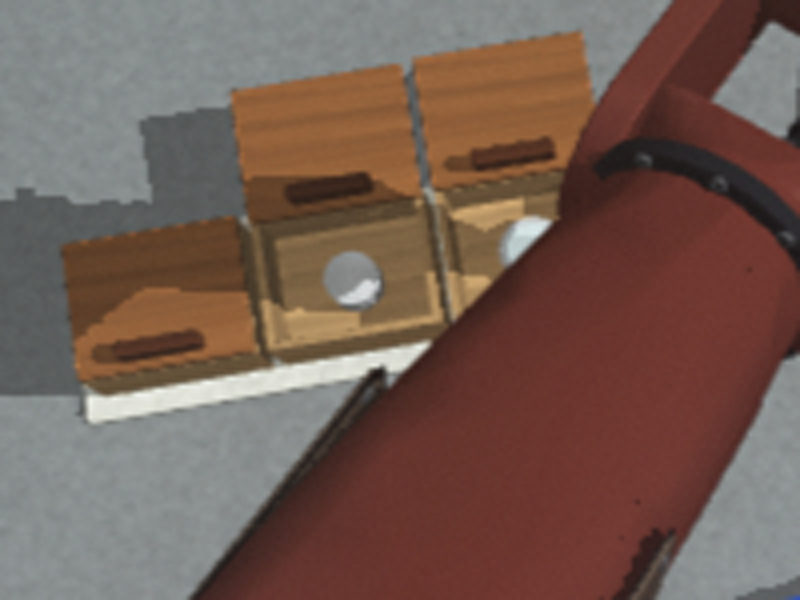

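The right box (open) holds the flat round lens mount, with its top at 23 mm, at crop (525,240). So the stand is in the left box.

move_arm([
  [0.05, 0.25, 0, 0, 0, 0],
  [0.1, 0.5, 0, 0, 0, 0],
  [0.1, 0.75, 0, 0, 0, 0],
  [0.1, 1, 0, 0, 0, 0],
  [0.1, 1, 0, 0, 0, 0],
])

```text
time: 11.15
position: [0.4626, -0.0095, 0.1326]
orientation: [-0.095, 0.996, 0.002, -0.001]
contact_force: [-0.1, -1.3, -0.1]
gripper_width: 0.0005
grasp_force: 0.0
```

move_arm([
  [0, 0.25, 0, 0, 0, 0],
  [0, 0.5, 0, 0, 0, 0],
  [0, 0.75, 0, 0, 0, 0],
  [0, 1, 0, 0, 0, 0],
  [0, 1, 0, 0, 0, 0],
  [0, 1, 0, 0, 0, 0],
  [0, 1, 0, 0, 0, 0],
])

```text
time: 11.85
position: [0.4292, 0.1802, 0.1333]
orientation: [-0.091, 0.996, -0.0, -0.0]
contact_force: [0.3, -0.0, 0.3]
gripper_width: 0.0002
grasp_force: 0.0
```

Run:
```python
from h import *
c=C["L"]
a=plan([*(c-.064*E),.0333],100.4)
```

```text
[0.019 0.073 0.5  ] [-0.0002 -0.0001  0.0001]
```

move_arm([
  [0.02, 0.07, 0.2, 0, 0, 0],
  [0.02, 0.07, 0.4, 0, 0, 0],
  [0.02, 0.07, 0.5, 0, 0, 0],
  [0.02, 0.07, 0.5, 0, 0, 0],
  [-0.05, 0.07, 0.5, 0, 0, 0],
  [-0.12, 0.07, 0.5, 0, 0, 0],
  [-0.19, 0.07, 0.5, 0, 0, 0],
  [-0.26, 0.07, 0.5, 0, 0, 0],
  [-0.33, 0.07, 0.5, 0, 0, 0],
  [-0.4, 0.07, 0.5, 0, 0, 0],
  [-0.44, 0.07, 0.5, 0, 0, 0],
  [-0.45, 0.07, 0.5, 0, 0, 0],
])

```text
time: 13.05
position: [0.5172, 0.21, 0.0348]
orientation: [-0.09, 0.996, -0.0, 0.001]
contact_force: [-1.1, -1.0, 0.8]
gripper_width: 0.0002
grasp_force: 0.6
```

move_arm([
  [0.05, 0, 0, 0, 0, 0],
  [0.1, 0, -0.25, 0, 0, 0],
  [0.2, -0.2, -0.4, 0, 0, 0],
  [0.3, -0.45, -0.5, 0, 0, 0],
  [0.35, -0.7, -0.5, 0, 0, 0],
  [0.35, -0.9, -0.5, 0, 0, 0],
  [0.35, -0.9, -0.5, 0, 0, 0],
])

```text
time: 13.75
position: [0.4791, 0.0162, 0.1347]
orientation: [-0.087, 0.996, -0.001, 0.001]
contact_force: [-0.8, 1.3, 0.5]
gripper_width: 0.0002
grasp_force: 0.0
```

Run:
```python
from h import *
s=get_obs();print(s["time"],s["position"],s["contact_force"],"boxframe",(s["position"][:2]-M)@np.c_[E,N])
for c in ("top","side"):
    im,P=cloud(c); print(c); ribs(P)
    for p in silhouettes("stand",c)[:2]: print(p["confidence"],p["bbox"])
    if c=="top": save("pics/L2.png",im,(70,100,210,210),5)
    f=(P[...,:2]-C["L"])@np.c_[E,N]
    for lo,hi in ((.02,.05),(.042,.05)):
        m=((np.abs(f[...,0])<.034)&(np.abs(f[...,1])<.044)&(P[...,2]>lo)&(P[...,2]<hi))
        n,l,st,ce=cv2.connectedComponentsWithStats(m.astype(np.uint8))
        for i in range(1,n):
            if st[i,4]>15: print(lo,st[i,4],np.median(P[l==i][:,2]),cv2.minAreaRect((f[l==i]*1000).astype(np.float32)),ce[i])
```

```text
13.75 [0.47906672 0.01623618 0.1346878 ] [-0.77136785  1.28125104  0.5052364 ] boxframe [-0.04074529 -0.07280459]
top
 rib box x,y mm [  46. -112.] z 0.0726 89 [198. 138.]
 rib box x,y mm [44. 20.] z 0.0724 21 [144. 148.]
side
 rib box x,y mm [ 47. 112.] z 0.0738 30 [265. 134.]
 rib box x,y mm [46. -2.] z 0.0732 41 [284. 149.]
 rib box x,y mm [  47. -117.] z 0.0734 41 [305. 164.]
0.02 122 0.042712701513284296 ((3.813344955444336, 1.07867431640625), (42.445648193359375, 33.77567672729492), 10.624695777893066) [255.55737705 146.8442623 ]
0.042 66 0.04704678084007942 ((2.920879364013672, 1.9361228942871094), (41.11265563964844, 31.758054733276367), 9.910876274108887) [255.18181818 144.92424242]
```

View pics/L2.png

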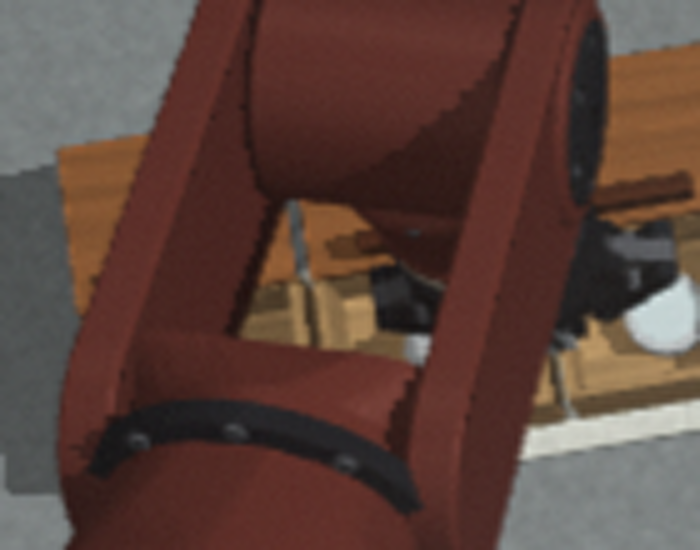

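The side cloud shows a block in the left box, top at 47 mm, about 41x32, so it is the stand. I move aside for a clean top measurement and pre-open the fingers.

move_arm([
  [0, -0.25, 0, 0, 0, 0],
  [0, -0.5, 0, 0, 0, 0],
  [0, -0.75, 0, 0, 0, 0],
  [0, -1, 0, 0, 0, 0],
  [0, -1, 0, 0, 0, 0],
  [0, -1, 0, 0, 0, 0],
], fingers=44)

```text
time: 14.55
position: [0.515, -0.1745, 0.1329]
orientation: [-0.091, 0.996, 0.001, -0.0]
contact_force: [-0.1, 0.9, 0.8]
gripper_width: 0.0437
grasp_force: 0.0
```

Run:
```python
from h import *
for c in ("top","side"):
    im,P=cloud(c)
    for p in place_of("stand",c)[:2]: print(p["confidence"],p["position"],((w(c,p["position"],.011)[:2]-C["L"])@np.c_[E,N]))
    f=(P[...,:2]-C["L"])@np.c_[E,N]
    m=((np.abs(f[...,0])<.034)&(np.abs(f[...,1])<.044)&(P[...,2]>.041)&(P[...,2]<.0505))
    n,l,st,ce=cv2.connectedComponentsWithStats(cv2.morphologyEx(m.astype(np.uint8),cv2.MORPH_CLOSE,np.ones((5,5))))
    for i in range(1,n):
        if st[i,4]>15: q=f[(l==i)&m]*1000;print(c,st[i,4],np.mean(q,0),cv2.minAreaRect(q.astype(np.float32)),np.round(ce[i]))
    # all four wall rims of L box
    m=(np.abs(f[...,0])<.05)&(np.abs(f[...,1])<.056)&(P[...,2]>.0475)&(P[...,2]<.054)
    print("rim",np.round([f[m].min(0),f[m].max(0)],4) if m.any() else None)
    if c=="top": save("pics/L3.png",im,(70,110,210,220),5)
s=get_obs();print(s["time"],s["position"],s["gripper_width"])
```

```text
0.63 [113.7, 179.5] [-0.00301474  0.00336539]
top 196 [1.2895671  1.85843369] ((1.1500473022460938, 1.8797779083251953), (40.282081604003906, 28.44013214111328), 7.789852142333984) [110. 174.]
rim [[-0.0438 -0.0523]
 [ 0.048   0.0545]]
0.6 [254.4, 152.4] [0.00070458 0.00698554]
side 85 [ 2.54302806 -0.08567385] ((6.568096160888672, 2.9094924926757812), (88.14204406738281, 39.278038024902344), 31.736597061157227) [255. 145.]
rim [[-0.0436 -0.0547]
 [ 0.0429  0.0551]]
14.75 [ 0.51467556 -0.17325179  0.13306922] 0.04404110594389519
```

View pics/L3.png

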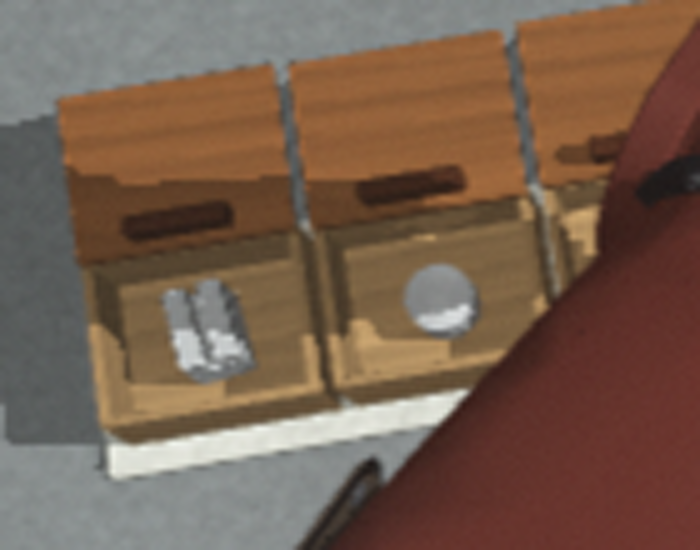

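The stand is clear at crop (207,325), slot up, yawed +7.8° to the box. I plan the grasp.

Run:
```python
from h import *
p=C["L"]+.0012*E+.0019*N
print(p)
a=plan([*p,.133],108.2)
plan([*p,-.0165],108.2,a)
```

```text
[0.48661916 0.20744541]
[-0.211  1.897  0.002] [ 0.0003 -0.0002 -0.0424]
[0.    0.    0.748] [0. 0. 0.]
```

move_arm([
  [-0.1, 0.25, 0, 0, 0, 0],
  [-0.1, 0.5, 0, 0, 0, 0],
  [-0.1, 0.75, 0, 0, 0, 0],
  [-0.1, 0.95, 0, 0, 0, 0],
  [-0.1, 0.95, 0, 0, 0, 0],
  [-0.1, 0.95, 0, 0, 0, 0],
])

```text
time: 15.35
position: [0.4998, 0.0168, 0.1335]
orientation: [-0.093, 0.996, -0.0, 0.0]
contact_force: [1.2, -0.4, 0.0]
gripper_width: 0.0439
grasp_force: 0.0
```

move_arm([
  [-0.11, 0.25, 0, 0, 0, -0.0424],
  [-0.11, 0.5, 0, 0, 0, -0.0424],
  [-0.11, 0.75, 0, 0, 0, -0.0424],
  [-0.11, 0.947, 0, 0, 0, -0.0424],
  [-0.11, 0.947, 0, 0, 0, -0.0424],
  [-0.11, 0.947, 0, 0, 0, -0.0424],
  [-0.11, 0.947, 0, 0, 0, -0.0424],
  [-0.11, 0.947, 0, 0, 0, -0.0424],
])

```text
time: 16.15
position: [0.4884, 0.2034, 0.1335]
orientation: [-0.155, 0.988, -0.0, 0.0]
contact_force: [-0.4, 0.2, 0.1]
gripper_width: 0.0437
grasp_force: 0.0
```

Run:
```python
from h import *
p=C["L"]+.0012*E+.0019*N
a=plan([*p,-.0165],108.2);print(get_obs()["time"])
```

```text
[0.002 0.022 0.75 ] [-0.0002 -0.     -0.0018]
16.15
```

move_arm([
  [0, 0.022, 0.2, 0, 0, 0],
  [0, 0.022, 0.4, 0, 0, 0],
  [0, 0.022, 0.5, 0, 0, 0],
  [0, 0.022, 0.57, 0, 0, 0],
  [0, 0.022, 0.62, 0, 0, 0],
  [0, 0.022, 0.62, 0, 0, 0],
  [0, 0.022, 0.62, 0, 0, 0],
])

```text
time: 16.85
position: [0.4877, 0.2094, 0.0104]
orientation: [-0.156, 0.988, 0.0, 0.001]
contact_force: [-0.0, 0.2, 0.2]
gripper_width: 0.0443
grasp_force: 0.0
```

move_arm([
  [0, 0, 0.04, 0, 0, 0],
  [0, 0, 0.08, 0, 0, 0],
  [0, 0, 0.12, 0, 0, 0],
  [0, 0, 0.128, 0, 0, 0],
  [0, 0, 0.128, 0, 0, 0],
  [0, 0, 0.128, 0, 0, 0],
])

```text
time: 17.45
position: [0.4865, 0.2094, -0.0161]
orientation: [-0.157, 0.988, 0.0, 0.0]
contact_force: [0.4, -0.2, 0.4]
gripper_width: 0.0442
grasp_force: 0.0
```

move_arm([
  [0, 0, 0, 0, 0, 0],
  [0, 0, 0, 0, 0, 0],
  [0, 0, 0, 0, 0, 0],
  [0, 0, 0, 0, 0, 0],
  [0, 0, 0, 0, 0, 0],
  [0, 0, 0, 0, 0, 0],
], fingers=20, grip_force=40)

```text
time: 18.05
position: [0.487, 0.2095, -0.0157]
orientation: [-0.157, 0.988, 0.0, 0.001]
contact_force: [-0.1, 0.3, 2.0]
gripper_width: 0.0275
grasp_force: 40.5
```

Gripped at 27.5 mm with 40 N. Lift.

move_arm([
  [0, 0, -0.1, 0, 0, 0],
  [0, 0, -0.25, 0, 0, 0],
  [0, 0, -0.45, 0, 0, 0],
  [0, 0, -0.65, 0, 0, 0],
  [0, 0, -0.75, 0, 0, 0],
  [0, 0, -0.75, 0, 0, 0],
  [0, 0, -0.75, 0, 0, 0],
])

```text
time: 18.75
position: [0.4856, 0.2091, 0.1329]
orientation: [-0.157, 0.988, -0.0, -0.001]
contact_force: [-0.8, -0.2, -2.0]
gripper_width: 0.0271
grasp_force: 40.2
```

Run:
```python
from h import *
s=get_obs();print(s["gripper_width"],s["contact_force"])
a=plan([.475,-.3085,.133],107.2)
plan([.475,-.3085,-.0165],107.2,a)
```

```text
0.027059350541136253 [-0.82609602 -0.19935117 -1.97132657]
[ 8.510e-01 -2.445e+00  1.000e-03] [ 0.     -0.0005  0.0046]
[0.    0.    0.747] [0. 0. 0.]
```

move_arm([
  [0.06, -0.16, 0, 0, 0, 0],
  [0.12, -0.34, 0, 0, 0, 0],
  [0.19, -0.54, 0, 0, 0, 0],
  [0.26, -0.74, 0, 0, 0, 0],
  [0.33, -0.94, 0, 0, 0, 0],
  [0.35, -1, 0, 0, 0, 0],
])

```text
time: 19.35
position: [0.4792, -0.0054, 0.1308]
orientation: [-0.155, 0.988, 0.0, -0.003]
contact_force: [0.1, 0.3, -0.5]
gripper_width: 0.0272
grasp_force: 40.3
```

move_arm([
  [0.06, -0.18, 0, 0, 0, 0],
  [0.12, -0.36, 0, 0, 0, 0],
  [0.19, -0.54, 0, 0, 0, 0],
  [0.26, -0.74, 0, 0, 0, 0],
  [0.33, -0.94, 0, 0, 0, 0],
  [0.35, -1, 0, 0, 0, 0],
  [0.35, -1, 0, 0, 0, 0],
])

```text
time: 20.05
position: [0.476, -0.2147, 0.1318]
orientation: [-0.155, 0.988, 0.001, -0.001]
contact_force: [-0.4, -0.0, -0.9]
gripper_width: 0.027
grasp_force: 40.3
```

move_arm([
  [0.05, -0.15, 0, 0, 0, 0],
  [0.1, -0.3, 0, 0, 0, 0],
  [0.15, -0.44, 0, 0, 0, 0.005],
  [0.15, -0.445, 0, 0, 0, 0.005],
  [0.15, -0.445, 0, 0, 0, 0.005],
  [0.15, -0.445, 0, 0, 0, 0.005],
])

```text
time: 20.65
position: [0.4759, -0.3057, 0.1328]
orientation: [-0.15, 0.989, 0.001, -0.001]
contact_force: [-0.4, 0.6, -1.3]
gripper_width: 0.0278
grasp_force: 40.3
```

Run:
```python
from h import *
s=get_obs();print(s["time"],s["gripper_width"],s["position"])
a=plan([.475,-.3085,-.0175],107.2)
```

```text
20.65 0.027780704493706947 [ 0.47590079 -0.30570484  0.13283875]
[ 0.008 -0.014  0.752] [ 0.0009 -0.0003  0.0001]
```

move_arm([
  [0, 0, 0.2, 0, 0, 0],
  [0, 0, 0.4, 0, 0, 0],
  [0, 0, 0.55, 0, 0, 0],
  [0, 0, 0.63, 0, 0, 0],
  [0, 0, 0.69, 0, 0, 0],
  [0, 0, 0.72, 0, 0, 0],
  [0, 0, 0.735, 0, 0, 0],
  [0, 0, 0.745, 0, 0, 0],
  [0, 0, 0.752, 0, 0, 0],
  [0, 0, 0.752, 0, 0, 0],
  [0, 0, 0.752, 0, 0, 0],
])

```text
time: 21.75
position: [0.4765, -0.3087, -0.0159]
orientation: [-0.149, 0.989, -0.0, 0.0]
contact_force: [-0.8, 0.8, -1.6]
gripper_width: 0.0273
grasp_force: 40.3
```

Run:
```python
from h import *
im,P=cloud("side")
s=get_obs();print(s["position"],s["contact_force"],s["gripper_width"])
for p in place_of("stand","side")[:2]: print(p["confidence"],p["position"],w("side",p["position"],.008))
```

```text
[ 0.47644358 -0.30858331 -0.01599326] [-0.50167897 -0.62642692 -1.04972725] 0.027362553327717278
0.67 [323.8, 247.7] [ 0.48089038 -0.2960084   0.008     ]
```

Still hanging about 2.5 mm above the floor. I lower it to contact, then release and retreat.

move_arm([
  [0, 0, 0.005, 0, 0, 0],
  [0, 0, 0.01, 0, 0, 0],
  [0, 0, 0.013, 0, 0, 0],
  [0, 0, 0.013, 0, 0, 0],
  [0, 0, 0.013, 0, 0, 0],
])

```text
time: 22.35
position: [0.4762, -0.3084, -0.0186]
orientation: [-0.149, 0.989, -0.0, -0.0]
contact_force: [-2.0, 2.4, 3.4]
gripper_width: 0.0276
grasp_force: 40.9
```

move_arm([
  [0, 0, 0, 0, 0, 0],
  [0, 0, 0, 0, 0, 0],
  [0, 0, 0, 0, 0, 0],
  [0, 0, 0, 0, 0, 0],
  [0, 0, 0, 0, 0, 0],
], fingers=44)

```text
time: 22.85
position: [0.4761, -0.3082, -0.0192]
orientation: [-0.149, 0.989, 0.0, -0.0]
contact_force: [0.4, -0.4, -0.4]
gripper_width: 0.0439
grasp_force: 0.0
```

move_arm([
  [0, 0, -0.1, 0, 0, 0],
  [0, 0, -0.3, 0, 0, 0],
  [0, 0, -0.5, 0, 0, 0],
  [0, 0, -0.75, 0, 0, 0],
  [0, 0.2, -0.9, 0, 0, 0],
  [0, 0.45, -0.9, 0, 0, 0],
  [0, 0.7, -0.9, 0, 0, 0],
  [0, 0.95, -0.9, 0, 0, 0],
  [0, 1, -0.9, 0, 0, 0],
  [0, 1, -0.9, 0, 0, 0],
])

```text
time: 23.85
position: [0.4168, -0.1159, 0.1608]
orientation: [-0.15, 0.989, -0.0, 0.0]
contact_force: [0.2, -1.2, -0.5]
gripper_width: 0.0438
grasp_force: 0.0
```

Run:
```python
from h import *
B=np.deg2rad(17.2);e=np.array([np.cos(B),np.sin(B)]);n=np.array([-e[1],e[0]]);p0=np.array([.475,-.309])
for c in ("top","side"):
    im,P=cloud(c); f=(P[...,:2]-p0)@np.c_[e,n]
    m=(abs(f[...,0])<.033)&(abs(f[...,1])<.045)&(P[...,2]>.038)&(P[...,2]<.08)
    q=f[m]*1000; print(c,m.sum(),np.median(P[m][:,2]),np.percentile(P[m][:,2],[5,95]),cv2.minAreaRect(q.astype(np.float32)))
s=get_obs();print(s["time"],s["position"],s["contact_force"],s["qd"])
```

```text
top 158 0.043852255621904646 [0.03962618 0.04794317] ((0.8974514007568359, -0.8165645599365234), (29.02141761779785, 39.445796966552734), 88.51402282714844)
side 125 0.04346641247588936 [0.03883368 0.04626832] ((3.238576889038086, -1.041153907775879), (29.202537536621094, 42.970794677734375), 89.93748474121094)
23.95 [ 0.41805914 -0.11804202  0.16138037] [-0.06148146 -1.14673215  0.2221615 ] [-0.01959812  0.01956306 -0.01817949  0.00076188  0.0020144   0.00325403]
```

The stand's top is at 44 mm (8 + 36), its footprint is 40x29, and it is within 1–3 mm of the pocket centre. The arm is clear, so I hand in.

```bash
python3 -c "
from station import *
print(sign_off())"
```

```text
the job is handed in; nothing more can be done
None
```

The slotted stand was in the left box; it now stands upright, slot up, in the empty pocket of the black foam tray, within about 3 mm of the pocket centre, released and handed in at about 24 s (sign-off returned no verdict).

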